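# Reset a handheld terminal and hold its loader key down with a stylus

### The arm

A 6-joint arm with a two-finger parallel gripper is mounted at the origin on the work surface. World frame = base frame: x ahead of the robot, y to its left, z up, the work surface at z = 0. Lengths are in m, angles in rad, forces in N, time in s.
With the tool pointing down it reaches from about 0.35 to 0.975 m from the base axis. Payload 4.9 kg.
Tool frame: the origin (TCP) lies midway between the tips of the shut fingers; the grasp point (between the pads) lies ctrl.tcp_to_grasp behind it (ctrl.tcp_to_grasp is the distance from the TCP to the grasp point, in m); z points along the fingers, y is the direction in which the jaws open and shut (so a half turn about z gives the same grasp; the last joint's range is limited). The gripper opens to 85 mm and grips with 20 to 120 N. Pads are 22 mm wide; open, the fingers measure 114 mm over their backs; the gripper's body (76 mm by 85 mm) begins 54 mm behind the grasp point. The pads swing forward as they close: fully open they stand 13 mm farther back than shut.
Start: joints at [1.186, 0.053, 1.613, -0, 1.476, -0.119], TCP at [0.164, 0.603, 0.231] pointing down, gripper open.
Joint ranges: [-3.01, 3.01], [-1.01, 2.22], [0.06, 2.58], [-1.02, 4.17], [0.09, 2.62], [-3.14, 3.14]. Speed limits (rad/s): [2.57, 2.57, 3.14, 3.14, 3.14, 3.14].

### API

Orientations are given as a rotation vector (axis times angle).
In Python, from station import ctrl, get_image, calibration, finish_job, models gives the robot as it stands.
- The arm moves only by the shell command python3 -m creep 'ROWS' [FORCE]. ROWS is JSON, a list of rows, each a list of 7 numbers: the opening, from 0 (shut) to 1 (fully open), then the shift along the tool's x, y, z in m, then the turn, a rotation vector about the tool's x, y, z in degrees. A call has 1 to 20 rows; each row shifts and turns the commanded pose from where the row before left it, along the tool's axes as they then stand; what a row does not reach is not made up. A row lasts 1/10 s, in which the tool goes at most 50 mm and 8.59 degrees, less where a joint would pass 70% of its speed; a pose out of reach is approached as far as the arm can. A call with a gripper value outside its range is refused whole. The fingers move at their own pace and stop on an object; FORCE is the grip in N (left out, the last holds). Time passes only in rows, so rows that do not move let the fingers close. It gives the time, the measured TCP pose, the force and the opening at its end, in the units of the state.
- ctrl.get_obs(): the state, without advancing time (a new reading comes with each control period).
- get_image(name): name is "scene" or "top" or "wrist"; returns the picture (420x560x3 uint8, red, green, blue); there is no depth.
- calibration(name): a dict with "mtx" (3x3 intrinsics, pixels), "R" (3x3) and "t" (3): a world point X has camera coordinates R X + t. Camera axes: x right, y down, z forward; pixel columns grow to the right and rows downward; lengths in m; the calibration is good to about 2 mm. A picture is of the moment at which its call begins: read the wrist's pose just before it. calibration takes no time and is no camera call; for the wrist camera it gives the pose at the moment of the call.
- finish_job(): hands the job in, once; it reports no verdict.
Trained networks look in the newest picture that a camera, given by its name, has taken for a name from the list of things; names that differ only in an ending like _2 or _b are one class to them, and where a whole thing is asked for, a point or a joint stands for the part that bears it (a point fixed in the world has none). Each returns a list of dicts, best first, with "conf" (0 to 1); they miss things now and then, are a little off and sometimes report something else, mostly with a low value. They report only what shows in the picture. A call takes as long as a camera call. They do not tell look-alikes from the thing itself.
- models.search_frame(camera, name): "extent" ([left, top, right, bottom] in pixels, round what is visible of it).
The state is a dict: "t": time; "q": joint angles; "dq": joint speeds; "effort": joint torques, N m; "tool_pos": TCP position; "tool_rot": TCP orientation; "contact_force": force on the tool from outside, world axes, zero at the start; "wrist_torque": the same for the moment, N m; "opening": finger opening in m.
Only numpy, scipy, OpenCV 4.12 (cv2) and the standard library are available. Lean on these libraries where they do the work, as an engineer would, in place of code of your own. Each camera call takes 0.05 s, during which the arm holds its last target. There are 200 camera calls.

### The job

The handheld terminal in the bench holder, face down with its battery out, is to be put into its firmware loader. Take the thin-tipped stylus out of the tool rack and with its tip click the small round reset button fully down in its well and let it come right back up, then with the stylus press the oblong loader key beside it fully down and finish while still holding the stylus and keeping the key pressed. Press gently (no more than about 25 N on the terminal), and leave the screwdriver, the spudger, the battery and the roll of tape alone.

Things in the scene. Friction and masses are not known exactly. Their poses are not given: they have to be found in the camera images.
- terminal: Fixed bench holder (base 222 x 110 mm) with a dark handheld terminal clamped face down: 165 mm along x, 82 mm along y, upper face 44 mm above the origin (centre of the underside, z up). In its middle the open battery bay, 74 (x) by 58 (y) mm, 8 mm deep, with two wells in its grey floor: the round one at x -10, y -16 mm, the oblong one at x -10, y +14 mm.
- reset_top (a point): Centre of the top of the round reset button's white cap (12.6 mm wide), at the bottom of a round well 14 mm wide, 6 mm below the bay floor when up: 30 mm above the terminal's origin. It moves with the button.
- loader_top (a point): Centre of the top of the oblong loader key's white cap (22.6 x 12.6 mm, long way along the terminal's x), at the bottom of an oblong well 24 x 14 mm, 6 mm below the bay floor when up: 30 mm above the terminal's origin. It moves with the key.
- reset_button (a joint): Travel of the reset button in m: 0 up, 0.004 fully down. Spring return: 2 N to start it, 6 N at the stop; counts as clicked from 0.003 and as back up below 0.0008.
- loader_key (a joint): Travel of the loader key in m: 0 up, 0.005 fully down. Spring return: 2 N to start it, 9 N at the stop, in proportion between; counts as held down from 0.0038.
- rack: Fixed aluminium tool rack, 60 mm (x) by 190 mm (y) by 50 mm high, origin at the centre of its underside. Three upright holes 13 mm wide, 45 mm deep, in a row along its y axis at y -60, 0 and +60 mm. The stylus, screwdriver and spudger stand in them tip down, in any order.
- stylus_grip (a point): Point to grip the stylus: on its axis, 88 mm above its tip, 42 mm below its top; z runs up along it. The stylus is 130 mm long, 30 g: a round black handle 12 mm in diameter with fine rings and a narrowing top, and below a steel tip 5 mm in diameter, 18 mm long. It stands upright in its rack hole; 50 mm straight up clears the rack, 125 mm the other tools.
- stylus_tip (a point): Centre of the end of the stylus's steel tip (5 mm in diameter).
- driver: Precision screwdriver standing in the rack: aluminium handle 12 mm in diameter with a flat round swivel cap 19 mm wide on top, 105 mm long, origin at its tip. Leave it where it is.
- spudger: Black plastic spudger standing in the rack: round 12 mm shank with a thin flat blade 19 mm wide at the upper end, 113 mm long, origin at its lower end. Leave it where it is.
- battery: The terminal's battery lying flat on the mat: 70 x 54 x 8 mm, origin at the centre of its underside. Leave it where it is.
- tape: Roll of amber tape lying flat on the mat: 72 mm across, 30 mm high, origin at the centre of its underside. Leave it where it is.
Not all that is in view belongs to the job. Leave any pink look-alike of the rack alone.

How it is judged:
By the outcome, as a careful person would: the job done as asked, in the order asked, and still so for the second after the job is handed in, while the arm keeps its last pose, push and grip.
It also fails if it takes over 45 s, if anything falls off the work surface, if the arm or the gripper's body presses on something with over 40 N, if the wrist force passes 120 N, or if a joint passes its speed limit or range.

## Working session

There is one attempt and no reset: what is moved stays moved. The work goes in short steps, Python scripts to look and compute and a shell command to move; the robot and the scene stay as the last step left them, time stands still between calls to the robot, and variables do not carry over. Pictures are saved under pics/ and viewed, about 8 in all and at most 12, crops included, and the job is handed in when it is done.

```bash
mkdir -p pics; ls
cat > h.py <<'E'
import numpy as np, cv2
from station import ctrl, get_image, calibration, finish_job, models
from scipy.spatial.transform import Rotation as Rn
def save(im,f): cv2.imwrite('pics/'+f, im[:,:,::-1])
def ray(c,u,v,z):
    M=np.array(c['mtx']);R=np.array(c['R']);t=np.array(c['t'])
    d=R.T@np.linalg.solve(M,[u,v,1.]);o=-R.T@t
    return o+d*(z-o[2])/d[2]
def proj(c,X):
    p=np.array(c['mtx'])@(np.array(c['R'])@np.array(X)+np.array(c['t']));return p[:2]/p[2]
E
python3 - <<'E'
from h import *
print(ctrl.get_obs(),ctrl.tcp_to_grasp)
a=get_image('scene');save(a,'s.png')
b=get_image('top');save(b,'t.png')
for c in('scene','top'):
    k=calibration(c);print(c,np.round(-np.array(k['R']).T@np.array(k['t']),3))
    for n in('terminal','rack','stylus_grip','driver','spudger','reset_top','loader_top'):
        print(n,[(np.round(d['extent']),round(d['conf'],2)) for d in models.search_frame(c,n)][:3])
E
```

```text
pics
{'t': 0.0, 'q': array([ 1.18601767e+00,  5.33443805e-02,  1.61434890e+00, -1.03642603e-05,
        1.47600997e+00, -1.19006149e-01]), 'dq': array([-0.00048093,  0.00057404,  0.00119048,  0.00116405, -0.00112489,
       -0.0018685 ]), 'effort': array([-1.75997920e-03, -3.93678439e+01, -3.70177102e+01, -8.49719117e-05,
        7.02552090e-03, -1.70746421e-05]), 'tool_pos': array([0.16391971, 0.60244803, 0.23003797]), 'tool_rot': array([-0.41617675, -3.11338222,  0.00321421]), 'contact_force': array([-0.05863667, -0.25034842,  0.44654325]), 'wrist_torque': array([-0.04836801, -0.00059589,  0.00769082]), 'opening': 0.08518965587396743} 0.0187
scene [ 1.138 -0.814  0.742]
terminal [(array([276., 161., 350., 195.]), 0.65)]
rack [(array([228., 263., 285., 352.]), 0.83), (array([ 91., 251., 164., 332.]), 0.75), (array([192., 204., 252., 277.]), 0.67)]
stylus_grip [(array([207., 218., 214., 247.]), 0.5)]
driver [(array([221., 206., 227., 234.]), 0.6)]
spudger [(array([230., 198., 238., 220.]), 0.6)]
reset_top [(array([368., 202., 394., 221.]), 0.32)]
loader_top []
top [ 0.395 -0.079  1.213]
terminal [(array([124., 208., 210., 302.]), 0.73)]
rack [(array([329., 137., 411., 198.]), 0.8), (array([382., 240., 475., 302.]), 0.72), (array([282., 224., 367., 273.]), 0.68)]
stylus_grip [(array([345., 233., 352., 245.]), 0.58)]
driver []
spudger []
reset_top []
loader_top []
```

View pics/s.png

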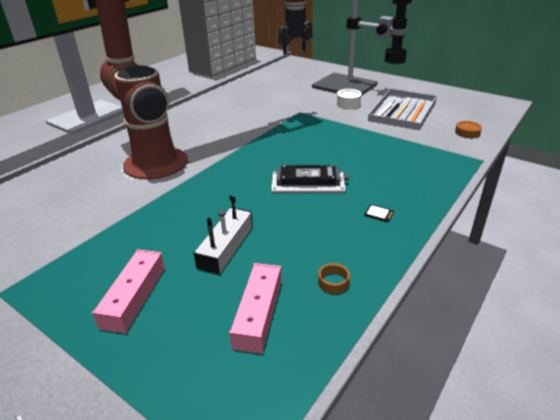

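View pics/t.png

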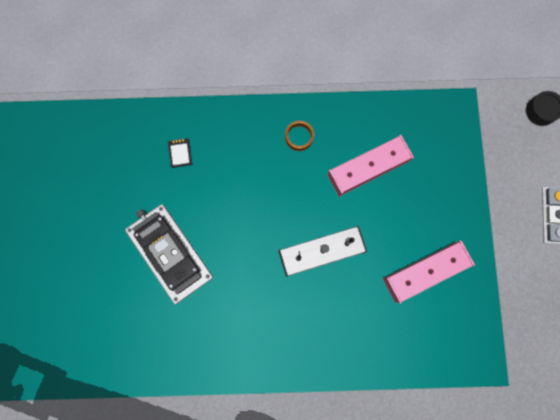

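Run:
```python
from h import *
a=cv2.imread('pics/s.png');b=cv2.imread('pics/t.png')
z=lambda i,x,y,w,h,W,H:cv2.resize(i[y:y+h,x:x+w],(W,H),interpolation=cv2.INTER_CUBIC)
o=np.vstack([np.hstack([z(b,120,200,100,110,400,300*110//75*75//110),z(b,275,220,100,75,400,300)]),np.hstack([z(a,260,150,100,75,400,300),z(a,185,190,80,60,400,300)])])
cv2.imwrite('pics/c.png',o)
c=calibration('top')
for n,p,zz in[('rackTL',(280,249),.05),('rackTR',(362,229),.05),('rackBR',(367,247),.05),('rackBL',(287,275),.05),('sty_top',(351,240),.13),('term',(168,254),.03),('tTL',(126,232),.0),('tTR',(160,206),0),('tBR',(211,277),0),('tBL',(176,302),0)]:
    print(n,np.round(ray(c,*p,zz),4))
```

```text
rackTL [ 0.4993 -0.0959  0.05  ]
rackTR [ 0.5411 -0.2916  0.05  ]
rackBR [ 0.4982 -0.3007  0.05  ]
rackBL [ 0.4383 -0.1103  0.05  ]
sty_top [ 0.5074 -0.2513  0.13  ]
term [0.4969 0.1721 0.03  ]
tTL [0.5568 0.2831 0.    ]
tTR [0.6198 0.1996 0.    ]
tBR [0.4406 0.0733 0.    ]
tBL [0.3833 0.1581 0.    ]
```

View pics/c.png

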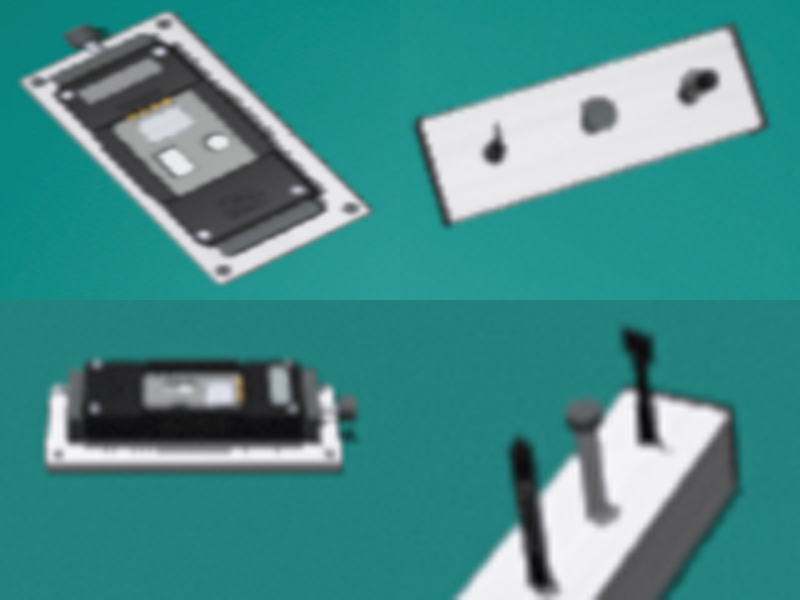

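```bash
cat >> h.py <<'E'
def plan(target, yaw=None, axis_dir=None):
    """target world TCP; yaw: desired world angle of tool y (mod pi). prints shift in tool frame after turning, turn deg"""
    o=ctrl.get_obs();R=Rn.from_rotvec(o['tool_rot'])
    turn=0
    if yaw is not None:
        y=R.as_matrix()[:,1];cur=np.arctan2(y[1],y[0])
        d=(yaw-cur+np.pi/2)%np.pi-np.pi/2
        turn=-d  # tool z is down
        print('cur',np.degrees(cur),'turn about tool z deg',np.degrees(turn),'q6',o['q'][5])
    # levelling
    z=R.as_matrix()[:,2]; print('z axis',np.round(z,4))
    R2=R*Rn.from_rotvec([0,0,turn])
    print('t',round(o['t'],2),'pos',np.round(o['tool_pos'],4),'F',np.round(o['contact_force'],2),'op',round(o['opening'],4))
    print('shift mm',np.round(R2.inv().apply(np.array(target)-o['tool_pos'])*1000,1),'before turn',np.round(R.inv().apply(np.array(target)-o['tool_pos'])*1000,1))
E
python3 - <<'E'
from h import *
plan([.5085,-.2555,.25],np.radians(14.8))
c=calibration('wrist');o=ctrl.get_obs();R=Rn.from_rotvec(o['tool_rot']).as_matrix()
print('cam in tool',R.T@(-np.array(c['R']).T@np.array(c['t'])-o['tool_pos']),'cam axes in tool\n',R.T@np.array(c['R']).T)
c=calibration('top')
print(np.round([ray(c,174.25,252.1,.03),ray(c,120+175/4,200+162*.3667,.03)],4))
E
```

```text
cur 74.77122041056292 turn about tool z deg 59.97122041056292 q6 -0.11899583924812496
z axis [ 0. -0. -1.]
t 0.8 pos [0.1642 0.603  0.2313] F [0.89 1.37 0.58] op 0.0851
shift mm [-918.   113.6  -18.7] before turn [-557.8 -737.9  -18.7]
cam in tool [ 0.07866518  0.00050008 -0.14300024] cam axes in tool
 [[-5.21576935e-04 -9.53178685e-01 -3.02407214e-01]
 [ 9.99999710e-01 -6.64868962e-04  3.70897695e-04]
 [-5.54592948e-04 -3.02406933e-01  9.53178755e-01]]
[[0.501  0.1572 0.03  ]
 [0.4843 0.1822 0.03  ]]
```

```bash
python3 -m creep '[[1,-0.02789,-0.0369,-0.001,0,0,0],[1,-0.02789,-0.0369,-0.001,0,0,0],[1,-0.02789,-0.0369,-0.001,0,0,0],[1,-0.02789,-0.0369,-0.001,0,0,0],[1,-0.02789,-0.0369,-0.001,0,0,0],[1,-0.02789,-0.0369,-0.001,0,0,0],[1,-0.02789,-0.0369,-0.001,0,0,0],[1,-0.02789,-0.0369,-0.001,0,0,0],[1,-0.02789,-0.0369,-0.001,0,0,0],[1,-0.02789,-0.0369,-0.001,0,0,0],[1,-0.02789,-0.0369,-0.001,0,0,0],[1,-0.02789,-0.0369,-0.001,0,0,0],[1,-0.02789,-0.0369,-0.001,0,0,0],[1,-0.02789,-0.0369,-0.001,0,0,0],[1,-0.02789,-0.0369,-0.001,0,0,0],[1,-0.02789,-0.0369,-0.001,0,0,0],[1,-0.02789,-0.0369,-0.001,0,0,0],[1,-0.02789,-0.0369,-0.001,0,0,0],[1,-0.02789,-0.0369,-0.001,0,0,0],[1,-0.02789,-0.0369,-0.001,0,0,0]]' 60
python3 -m creep '[[1,0,0,0,0,0,8.5],[1,0,0,0,0,0,8.5],[1,0,0,0,0,0,8.5],[1,0,0,0,0,0,8.5],[1,0,0,0,0,0,8.5],[1,0,0,0,0,0,8.5],[1,0,0,0,0,0,8.5],[1,0,0,0,0,0,0.5],[1,0,0,0,0,0,0]]'
python3 - <<'E'
from h import *
plan([.5085,-.2555,.25],np.radians(14.8))
i=get_image('wrist');save(i,'w1.png');c=calibration('wrist')
for n in ('stylus_grip','rack','driver','spudger'):print(n,[(np.round(d['extent']),round(d['conf'],2)) for d in models.search_frame('wrist',n)])
print(proj(c,[.5085,-.2555,.135]),proj(c,[.5085,-.2555,.05]))
E
```

```text
t: 2.8
tool_pos: [0.509, -0.2576, 0.2514]
tool_rot: [0.417, 3.113, -0.0]
contact_force: [-0.2, 0.8, 0.8]
opening: 0.085
t: 3.7
tool_pos: [0.5085, -0.2556, 0.2513]
tool_rot: [1.914, 2.491, -0.0]
contact_force: [0.2, -0.4, 1.0]
opening: 0.0858
cur 14.931323226417634 turn about tool z deg 0.13132322641763894 q6 -0.8570480159682794
z axis [ 0.e+00 -1.e-04 -1.e+00]
t 3.7 pos [ 0.5085 -0.2556  0.2513] F [ 0.17 -0.43  1.02] op 0.0858
shift mm [0.1 0.  1.3] before turn [0.1 0.  1.3]
stylus_grip [(array([270., 174., 288., 207.]), 0.91)]
rack [(array([127., 224., 222., 388.]), 0.9), (array([240.,   3., 312., 217.]), 0.79), (array([378., 183., 452., 324.]), 0.7)]
driver [(array([265., 110., 289., 134.]), 0.57)]
spudger [(array([264.,  36., 291.,  62.]), 0.93)]
[277.60609106 205.12790802] [277.37500569 181.40821109]
```

View pics/w1.png

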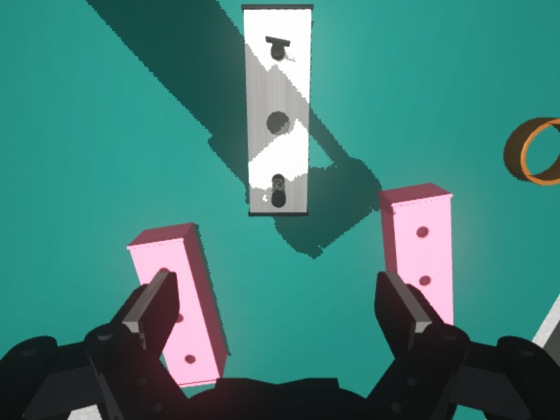

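```bash
python3 - <<'E'
from h import *
c=calibration('wrist')
print(ray(c,278.5,203,.135),ray(c,279,183,.05))
E
python3 -m creep '[[1,0,0,0.03,0,0,0],[1,0,0,0.03,0,0,0],[1,0,0,0.03,0,0,0],[0.6,0,0,0.03,0,0,0],[0.6,0,0,0.01,0,0,0],[0.6,0,0,0,0,0,0]]'
python3 - <<'E'
from h import *
c=calibration('wrist');i=get_image('wrist');save(i,'w2.png')
print([(np.round(d['extent']),round(d['conf'],2)) for d in models.search_frame('wrist','stylus_grip')])
plan([.5085,-.2555,.0743],np.radians(14.8))
print(proj(c,[.5085,-.2555,.135]),proj(c,[.5085,-.2555,.05]))
E
```

```text
[ 0.50872672 -0.25359452  0.135     ] [ 0.51055466 -0.25669206  0.05      ]
t: 4.55
tool_pos: [0.5074, -0.2548, 0.1195]
tool_rot: [-1.915, -2.486, 0.0]
contact_force: [-1.0, 0.2, 0.5]
opening: 0.0512
[(array([266., 218., 296., 299.]), 0.77)]
cur 14.78258208260923 turn about tool z deg -0.01741791739077172 q6 -0.8544421711644776
z axis [ 0.0018 -0.0012 -1.    ]
t 4.65 pos [ 0.5093 -0.2561  0.1228] F [-0.01  0.12  0.57] op 0.0512
shift mm [ 0.9 -0.7 48.5] before turn [ 0.9 -0.7 48.5]
[280.36432867 296.2062532 ] [279.34674951 227.12005365]
```

View pics/w2.png

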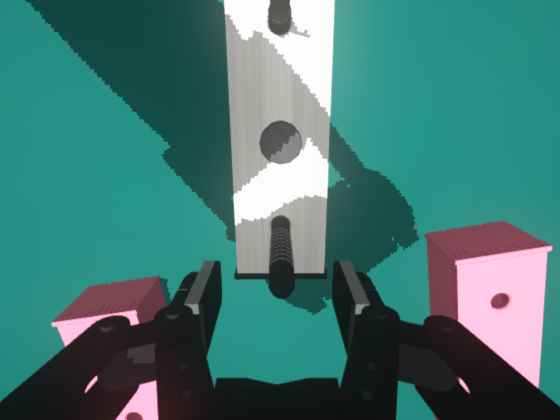

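```bash
python3 -m creep '[[0.6,0.0003,0,0.02,0,0,0],[0.6,0,0,0.02,0,0,0],[0.6,0,0,0.0075,0,0,0],[0.6,0,0,0,0,0,0],[0,0,0,0,0,0,0],[0,0,0,0,0,0,0],[0,0,0,0,0,0,0],[0,0,0,0,0,0,0],[0,0,0,0,0,0,0],[0,0,0,0,0,0,0],[0,0,0,0,0,0,0],[0,0,0,0,0,0,0]]' 60
python3 - <<'E'
from h import *
plan([.5085,-.2555,.0743])
E
```

```text
t: 5.85
tool_pos: [0.5093, -0.2559, 0.0752]
tool_rot: [1.916, 2.487, 0.0]
contact_force: [0.5, 0.8, 6.5]
opening: 0.0103
z axis [ 0.0019 -0.0013 -1.    ]
t 5.85 pos [ 0.5093 -0.2559  0.0752] F [0.49 0.82 6.46] op 0.0103
shift mm [ 0.6 -0.7  0.9] before turn [ 0.6 -0.7  0.9]
```

```bash
python3 -m creep '[[0,0,0,-0.01,0,0,0],[0,0,0,-0.02,0,0,0],[0,0,0,-0.03,0,0,0],[0,0,0,-0.03,0,0,0],[0,0,0,-0.03,0,0,0],[0,0,0,-0.025,0,0,0],[0,0,0,0,0,0,0],[0,0,0,0,0,0,0]]'
python3 - <<'E'
from h import *
c=calibration('wrist');i=get_image('wrist');save(i,'w3.png')
print([(np.round(d['extent']),round(d['conf'],2)) for d in models.search_frame('wrist','stylus_tip')])
o=ctrl.get_obs();R=Rn.from_rotvec(o['tool_rot'])
print('pred tip',proj(c,o['tool_pos']+R.apply([0,0,.0693])))
plan([.501,.145,.18])
E
```

```text
t: 6.65
tool_pos: [0.5081, -0.2551, 0.2187]
tool_rot: [-1.917, -2.488, 0.0]
contact_force: [-1.0, -0.1, -1.2]
opening: 0.0105
[(array([257., 219., 295., 376.]), 0.58)]
pred tip [276.6971487  223.32046772]
z axis [-0.0033  0.0021 -1.    ]
t 6.75 pos [ 0.5074 -0.2546  0.2166] F [-0.25 -0.27 -0.59] op 0.0099
shift mm [387.9  95.8  37.4] before turn [387.9  95.8  37.4]
```

View pics/w3.png

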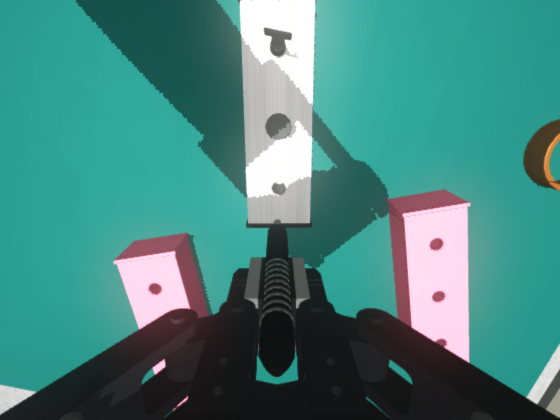

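```bash
python3 -m creep '[[0,0.02,0.005,0,0,0,0],[0,0.04,0.01,0,0,0,0],[0,0.04,0.01,0,0,0,0],[0,0.04,0.01,0,0,0,0],[0,0.04,0.01,0,0,0,0],[0,0.04,0.01,0,0,0,0],[0,0.04,0.01,0,0,0,0],[0,0.04,0.01,0,0,0,0],[0,0.04,0.01,0,0,0,0],[0,0.04,0.01,0,0,0,0],[0,0.021,0.004,0.03,0,0,0],[0,0,0,0.03,0,0,0],[0,0,0,0.015,0,0,0],[0,0,0,0,0,0,0],[0,0,0,0,0,0,0],[0,0,0,0,0,0,0]]'
python3 - <<'E'
from h import *
c=calibration('wrist');i=get_image('wrist');save(cv2.resize(i[100:400,80:480],(800,600),interpolation=cv2.INTER_CUBIC),'w4.png')
for n in('stylus_tip','reset_top','loader_top','terminal'):
  print(n,[(np.round(d['extent'],1),round(d['conf'],2)) for d in models.search_frame('wrist',n)][:3])
  for d in models.search_frame('wrist',n)[:1]:
    e=d['extent'];print(ray(c,(e[0]+e[2])/2,(e[1]+e[3])/2,.03))
o=ctrl.get_obs();R=Rn.from_rotvec(o['tool_rot'])
print('pred tip',proj(c,o['tool_pos']+R.apply([0,0,.0693])),o['tool_pos']+R.apply([0,0,.0693]))
for X in([.5011,.1585,.03],[.484,.183,.03]):print(proj(c,X))
plan([.501,.1585,.145])
E
```

```text
t: 8.35
tool_pos: [0.5031, 0.1573, 0.1455]
tool_rot: [1.918, 2.486, 0.003]
contact_force: [-0.5, 0.7, -0.5]
opening: 0.0104
stylus_tip [(array([255.5, 217.8, 296.3, 378.1]), 0.86)]
[0.52335558 0.07559969 0.03      ]
reset_top [(array([255.7, 219. , 291.8, 375. ]), 0.55), (array([266.1, 201.8, 285.1, 213.2]), 0.5)]
[0.52130481 0.07604321 0.03      ]
loader_top [(array([247.8, 162. , 281.2, 184.2]), 0.57), (array([131.1,  65.7, 442.3, 274.6]), 0.44)]
[0.48691354 0.18016536 0.03      ]
terminal [(array([130.8,  63.7, 443.4, 273. ]), 0.56)]
[0.50284262 0.18816516 0.03      ]
pred tip [276.17143701 224.03570271] [0.50205302 0.15770683 0.07474419]
[275.18765204 203.54105861]
[261.72365212 168.64493409]
z axis [ 4.e-04  1.e-04 -1.e+00]
t 8.8 pos [0.502  0.1577 0.144 ] F [-0.68 -0.23  0.33] op 0.0106
shift mm [ 1.  -0.8 -1. ] before turn [ 1.  -0.8 -1. ]
```

View pics/w4.png

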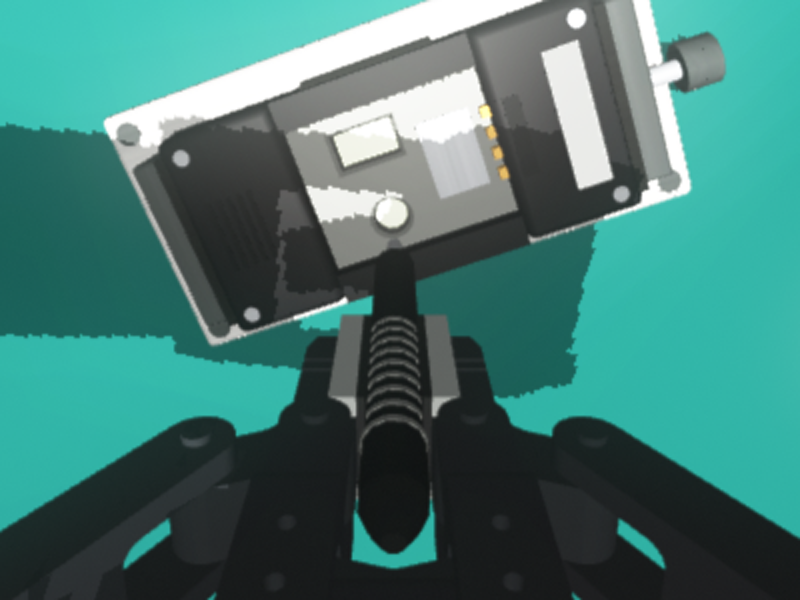

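Run:
```python
from h import *
c=calibration('wrist');print(c['mtx'][0][0])
a=ray(c,276,206,.03);l=ray(c,263,170.5,.03);t=ray(c,277.8,223,.0735)
print(a,l,t, 'dist',np.linalg.norm(a-l))
o=ctrl.get_obs();R=Rn.from_rotvec(o['tool_rot'])
print('shift',R.inv().apply(a-t),R.inv().apply(l-a),o['tool_pos'])
```

```text
339.12795579996146
[0.50079413 0.15742263 0.03      ] [0.48392446 0.18241889 0.03      ] [0.50166332 0.15909284 0.0735    ] dist 0.03015624006595567
shift [-0.00139256 -0.00128275  0.04349954] [ 2.84709024e-02 -9.94014636e-03 -4.35237071e-06] [0.50202723 0.1577015  0.14404418]
```

```bash
python3 -m creep '[[0,-0.0014,-0.0013,0.01,0,0,0],[0,0,0,0.01,0,0,0],[0,0,0,0.007,0,0,0],[0,0,0,0,0,0,0],[0,0,0,0,0,0,0],[0,0,0,0,0,0,0]]'
python3 - <<'E'
from h import *
c=calibration('wrist');i=get_image('wrist');save(cv2.resize(i[120:270,180:380],(800,600),interpolation=cv2.INTER_CUBIC),'w5.png')
o=ctrl.get_obs();R=Rn.from_rotvec(o['tool_rot'])
print('pred tip',proj(c,o['tool_pos']+R.apply([0,0,.0693])),o['tool_pos'],o['contact_force'])
print('button',proj(c,[.5008,.1574,.03]))
E
```

```text
t: 9.4
tool_pos: [0.5013, 0.1561, 0.1171]
tool_rot: [1.917, 2.488, 0.001]
contact_force: [0.2, -0.9, -0.4]
opening: 0.0107
pred tip [278.00177004 225.80108845] [0.5014169  0.15609058 0.11728953] [ 0.51785773 -0.51051018 -0.6686533 ]
button [277.44045142 215.1805446 ]
```

View pics/w5.png

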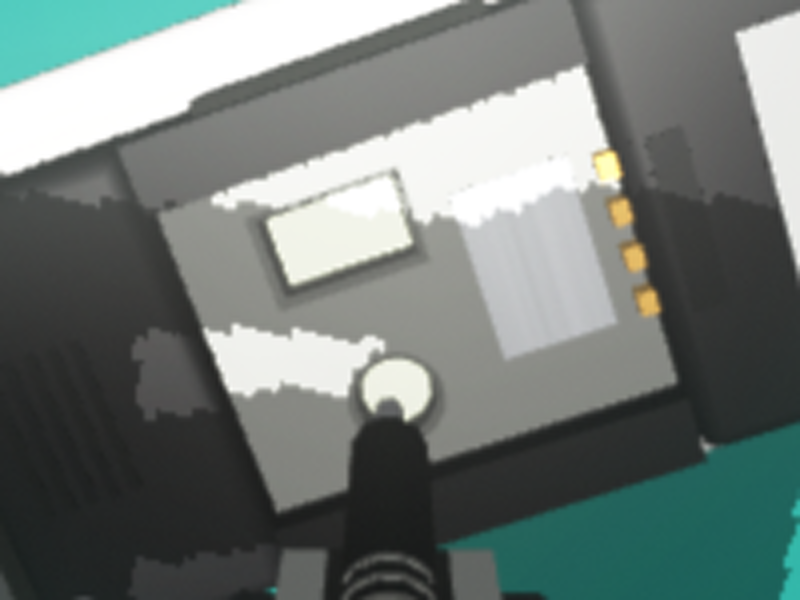

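Run:
```python
from h import *
c=calibration('wrist');o=ctrl.get_obs();R=Rn.from_rotvec(o['tool_rot'])
a=ray(c,279.2,217,.03);l=ray(c,180+338/4,120+232/4,.03)
t=ray(c,277.5,223.7,.0478)
print(a,l,t,R.inv().apply(a-t),R.inv().apply(l-t))
```

```text
[0.50250539 0.15635387 0.03      ] [0.48535246 0.18131317 0.03      ] [0.50092155 0.15734347 0.0478    ] [-0.00135877  0.00126367  0.01780126] [ 0.02714957 -0.00895712  0.01778916]
```

```bash
python3 -m creep '[[0,-0.0008,0.001,0.005,0,0,0],[0,0,0,0.005,0,0,0],[0,0,0,0.004,0,0,0],[0,0,0,0,0,0,0],[0,0,0,0,0,0,0]]'
python3 -m creep '[[0,0,0,0.001,0,0,0],[0,0,0,0.001,0,0,0],[0,0,0,0,0,0,0]]'
python3 -m creep '[[0,0,0,0.001,0,0,0],[0,0,0,0.001,0,0,0],[0,0,0,0,0,0,0]]'
python3 -m creep '[[0,0,0,0.001,0,0,0],[0,0,0,0,0,0,0]]'
```

```text
t: 9.95
tool_pos: [0.502, 0.1555, 0.1025]
tool_rot: [-1.917, -2.488, 0.001]
contact_force: [0.3, -0.5, -0.2]
opening: 0.0103
t: 10.25
tool_pos: [0.5022, 0.1555, 0.1007]
tool_rot: [-1.917, -2.489, 0.0]
contact_force: [0.6, -0.2, -0.3]
opening: 0.0102
t: 10.55
tool_pos: [0.5025, 0.1555, 0.0992]
tool_rot: [1.917, 2.488, 0.001]
contact_force: [-0.2, -0.1, 2.9]
opening: 0.0104
t: 10.75
tool_pos: [0.5025, 0.1556, 0.0982]
tool_rot: [1.917, 2.488, 0.001]
contact_force: [-0.8, 0.3, 3.5]
opening: 0.0102
```

```bash
python3 -m creep '[[0,0,0,0.001,0,0,0],[0,0,0,0,0,0,0]]'
python3 -m creep '[[0,0,0,0.001,0,0,0],[0,0,0,0,0,0,0]]'
python3 -m creep '[[0,0,0,0.0005,0,0,0],[0,0,0,0,0,0,0]]'
python3 -m creep '[[0,0,0,0.0005,0,0,0],[0,0,0,0,0,0,0]]'
```

```text
t: 10.95
tool_pos: [0.5025, 0.1555, 0.0971]
tool_rot: [1.917, 2.488, 0.001]
contact_force: [-0.2, 0.3, 4.7]
opening: 0.0104
t: 11.15
tool_pos: [0.5025, 0.1555, 0.0962]
tool_rot: [1.917, 2.488, 0.001]
contact_force: [-1.4, 0.1, 5.5]
opening: 0.0107
t: 11.35
tool_pos: [0.5027, 0.1556, 0.0962]
tool_rot: [1.917, 2.488, 0.001]
contact_force: [-2.2, 0.2, 6.8]
opening: 0.0104
t: 11.55
tool_pos: [0.5028, 0.1556, 0.096]
tool_rot: [1.917, 2.488, 0.001]
contact_force: [-2.2, -0.6, 9.5]
opening: 0.0107
```

```bash
python3 -m creep '[[0,0,0,-0.003,0,0,0],[0,0,0,-0.005,0,0,0],[0,0,0,-0.01,0,0,0],[0,0,0,-0.012,0,0,0],[0,0,0,0,0,0,0],[0,0,0,0,0,0,0],[0,0.0095,-0.0034,0,0,0,0],[0,0.0095,-0.0034,0,0,0,0],[0,0.0095,-0.0034,0,0,0,0],[0,0,0,0,0,0,0],[0,0,0,0,0,0,0],[0,0,0,0,0,0,0]]'
python3 - <<'E'
from h import *
c=calibration('wrist');i=get_image('wrist');save(cv2.resize(i[120:270,180:380],(800,600),interpolation=cv2.INTER_CUBIC),'w6.png')
o=ctrl.get_obs();R=Rn.from_rotvec(o['tool_rot'])
print('pred tip',proj(c,o['tool_pos']+R.apply([0,0,.0693])),o['tool_pos'],o['contact_force'])
E
```

```text
t: 12.75
tool_pos: [0.4851, 0.1805, 0.1248]
tool_rot: [1.917, 2.489, -0.0]
contact_force: [0.3, 0.1, -0.0]
opening: 0.0103
pred tip [277.87179309 225.8514513 ] [0.48518785 0.18036321 0.12481179] [ 0.37937705 -0.49575038  0.38831986]
```

View pics/w6.png

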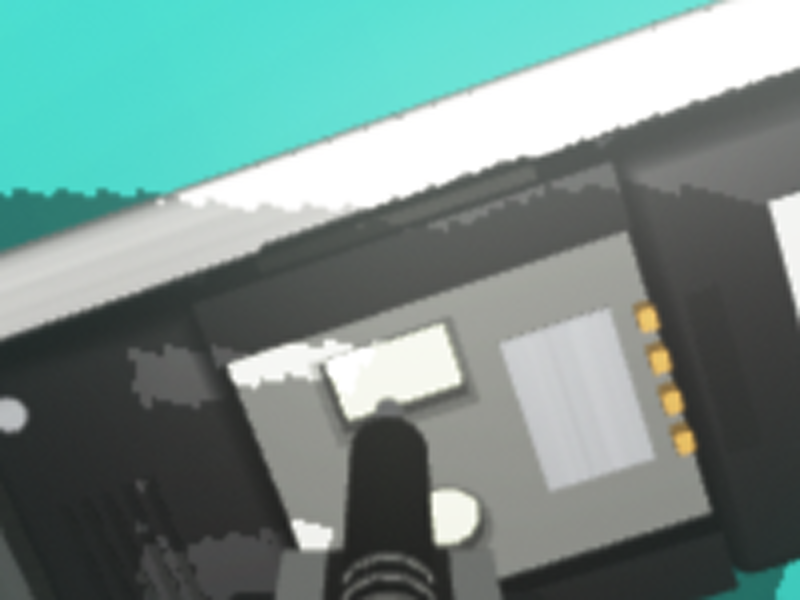

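Run:
```python
from h import *
c=calibration('wrist');o=ctrl.get_obs();R=Rn.from_rotvec(o['tool_rot'])
l=ray(c,278.5,213,.03);t=ray(c,277.4,223.7,.0551);t2=o['tool_pos']+R.apply([0,0,.0697])
print(l,t,t2,R.inv().apply(l-t),R.inv().apply(l-t2))
```

```text
[0.48565596 0.18100404 0.03      ] [0.48462905 0.18148635 0.0551    ] [0.48519588 0.18035296 0.05511179] [-0.00072381  0.00086821  0.02510019] [0.00051662 0.00060898 0.02511174]
```

```bash
python3 -m creep '[[0,0,0.0007,0.008,0,0,0],[0,0,0,0.008,0,0,0],[0,0,0,0.006,0,0,0],[0,0,0,0.001,0,0,0],[0,0,0,0,0,0,0],[0,0,0,0,0,0,0]]'
python3 -m creep '[[0,0,0,0.001,0,0,0],[0,0,0,0.001,0,0,0],[0,0,0,0,0,0,0]]'
python3 -m creep '[[0,0,0,0.001,0,0,0],[0,0,0,0.001,0,0,0],[0,0,0,0,0,0,0]]'
python3 -m creep '[[0,0,0,0.001,0,0,0],[0,0,0,0,0,0,0]]'
python3 -m creep '[[0,0,0,0.0005,0,0,0],[0,0,0,0,0,0,0]]'
```

```text
t: 13.4
tool_pos: [0.4859, 0.1806, 0.1019]
tool_rot: [1.917, 2.488, 0.0]
contact_force: [-0.3, -0.5, -0.3]
opening: 0.0104
t: 13.7
tool_pos: [0.486, 0.1807, 0.1002]
tool_rot: [1.917, 2.488, 0.001]
contact_force: [0.2, 0.1, 2.1]
opening: 0.0103
t: 14.0
tool_pos: [0.4861, 0.1807, 0.0983]
tool_rot: [1.917, 2.488, 0.001]
contact_force: [-1.6, -1.0, 4.7]
opening: 0.0106
t: 14.2
tool_pos: [0.4861, 0.1807, 0.0973]
tool_rot: [1.917, 2.488, 0.001]
contact_force: [-0.1, -0.1, 5.1]
opening: 0.0103
t: 14.4
tool_pos: [0.4861, 0.1807, 0.0969]
tool_rot: [1.917, 2.488, 0.001]
contact_force: [-1.3, -0.3, 6.4]
opening: 0.0105
```

```bash
python3 -m creep '[[0,0,0,0.001,0,0,0],[0,0,0,0,0,0,0]]'
python3 -m creep '[[0,0,0,0.001,0,0,0],[0,0,0,0,0,0,0]]'
python3 -m creep '[[0,0,0,0.0005,0,0,0],[0,0,0,0,0,0,0],[0,0,0,0,0,0,0]]'
```

```text
t: 14.6
tool_pos: [0.4862, 0.1808, 0.0961]
tool_rot: [1.917, 2.488, 0.001]
contact_force: [-2.2, -0.6, 6.3]
opening: 0.0106
t: 14.8
tool_pos: [0.4863, 0.1807, 0.0953]
tool_rot: [1.917, 2.488, 0.001]
contact_force: [-1.5, -0.5, 8.3]
opening: 0.0108
t: 15.1
tool_pos: [0.4863, 0.1808, 0.0951]
tool_rot: [1.917, 2.488, 0.001]
contact_force: [-1.7, -0.6, 8.7]
opening: 0.0107
```

```bash
python3 -m creep '[[0,0,0,0.0005,0,0,0],[0,0,0,0,0,0,0]]'
python3 -m creep '[[0,0,0,0.0005,0,0,0],[0,0,0,0,0,0,0],[0,0,0,0,0,0,0]]'
python3 -m creep '[[0,0,0,0,0,0,0],[0,0,0,0,0,0,0],[0,0,0,0,0,0,0],[0,0,0,0,0,0,0],[0,0,0,0,0,0,0],[0,0,0,0,0,0,0]]'
python3 -c "
from h import *
save(cv2.resize(get_image('wrist')[120:270,180:380],(800,600),interpolation=cv2.INTER_CUBIC),'w7.png')"
```

```text
t: 15.3
tool_pos: [0.4865, 0.1808, 0.095]
tool_rot: [1.917, 2.488, 0.001]
contact_force: [-2.4, -0.6, 10.1]
opening: 0.01
t: 15.6
tool_pos: [0.4866, 0.1808, 0.0949]
tool_rot: [1.917, 2.488, 0.002]
contact_force: [-2.7, -0.8, 12.4]
opening: 0.0105
t: 16.2
tool_pos: [0.4866, 0.1808, 0.0949]
tool_rot: [1.917, 2.488, 0.002]
contact_force: [-4.1, 0.1, 11.8]
opening: 0.0099
```

View pics/w7.png

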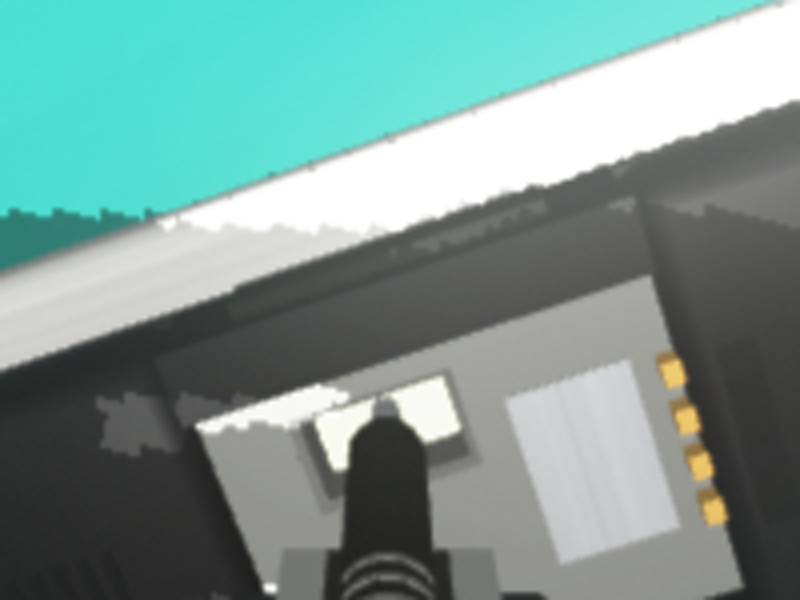

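```bash
python3 -c "
from h import *
print(finish_job())"
```

```text
the job is handed in; nothing more can be done
None
```

The job is handed in at about 16 s: I clicked reset and let it up, and the arm finished holding the stylus with the loader key pressed. I never read either joint directly; the points below come from force, position and pictures.

- **Stylus:** I took it from the end hole of the rack and gripped it at 60 N. The screwdriver and spudger were in place in the picture taken after the stylus came out, and I moved nothing near the battery or the tape.
- **Reset button:** I pressed it about 3.9 mm, until the force climbed to about 9.5 N with almost no further movement, so it reached its stop. I then lifted the tip well clear. Its cap looked up in the next picture, though the stylus partly hid it.
- **Loader key:** I pressed it about 5 mm to its stop. The last reading was steady at about 12 N vertical and up to about 4 N sideways, below the 25 N limit. The last picture shows the key's cap sunk in its well with the tip on it.

No check failed. The only disagreement was 1–2 mm between the camera and arm estimates of where the tip was, which the wells allow for.

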